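# Set, lock and check the thickness stop of a patty press

### The arm

A 7-joint arm with a two-finger parallel gripper is mounted at the origin on the work surface; the furniture and walls round the work are solid. World frame = base frame: x ahead of the robot, y to its left, z up, the work surface at z = 0. Lengths are in m, angles in rad, forces in N, time in s.
With the tool pointing down it reaches from about 0.425 to 0.825 m from the base axis. Payload 3.6 kg.
Tool frame: the origin (TCP) lies at the very end of the fingers, on their centre line; the grasp point (between the pads) lies 19 mm behind it; z points along the fingers, y is the direction in which the jaws open and shut (so a half turn about z gives the same grasp; the last joint's range is limited). The gripper opens to 93 mm and grips with 3 to 60 N. Pads are 15 mm wide; open, the fingers measure 128 mm over their backs; the gripper's body (75 mm by 188 mm) begins 65 mm behind the grasp point.
Start: joints at [1.222, 0.615, -0.013, 1.423, 0.008, 1.103, -0.04], TCP at [0.206, -0.617, 0.219] pointing down, gripper open.
Joint ranges: [-3.12, 3.12], [-0.3, 2.06], [-1.34, 1.32], [0.26, 2.42], [-1.36, 4.5], [0.01, 1.98], [-2.84, 2.84]. Speed limits (rad/s): [2.79, 2.79, 3.14, 3.14, 3.14, 3.14, 3.14].

### API

Orientations are given as a unit quaternion [w, x, y, z].
In Python, from cell import manip gives the robot as it stands. The module is installed in compiled form; this text tells all that it offers. Calls block until the motion is done:
- manip.goto(position, orientation): joint-space move of the TCP to a pose.
- manip.line_to(position, attitude=None, v=0.15): straight line of the TCP; attitude=None keeps the orientation; v is the mean speed in m/s.
- manip.move_j(angles): joint-space move.
- manip.ungrasp() and manip.gripper_close(): open the fingers fully, or close them until they stop; the grip force is fixed at half the most.
- manip.hold(seconds).
- manip.ik(position, orientation): joint angles nearest the present ones, or None.
- manip.get_obs(): the state.
- manip.grab_frame(name): name is "scene" or "top"; returns a dict with "pixels" (384x512x3 uint8, red, green, blue), "fx", "fy", "cx", "cy" (pixels), "origin" and "orientation" of the camera in the world. Camera axes: x right, y down, z forward; pixel columns grow to the right and rows downward; lengths in m; the calibration is good to about 2 mm. A picture is of the moment at which its call begins. There is no depth.
A pose or a line that the arm cannot do raises manip.IKError and nothing moves.
- manip.sign_off(): hands the job in, once; it reports no verdict.
The state is a dict: "time_s": time; "joint_positions": joint angles; "dq": joint speeds; "tau": joint torques, N m; "position": TCP position; "tcp_rot": TCP orientation; "contact_force": force on the tool from outside, world axes, zero at the start; "ft_torque": the same for the moment, N m; "width": finger opening in m.
Only numpy, scipy, OpenCV 4.12 (cv2) and the standard library are available. Lean on these libraries where they do the work, as an engineer would, in place of code of your own. Each camera call takes 0.05 s, during which the arm holds its last target.

### The job

The burger press has just been washed and put back together, and its thickness stop is still loose, with the thick step under the lever. Slide the stop along (its upturned lips are there to push on) until the middle step lies squarely under the foot of the lever, then lock it by turning the clamp knob clockwise until it is fully tight. Then check the setting: press the lever's wooden handle right down until the foot sits on the step, let it spring back up, and leave everything else on the worktop where it stands.

Things in the scene. Friction and masses are not known exactly. Their poses are not given: they have to be found in the camera images.
- patty_press: Fixed base of the burger press: dark metal plate 300 mm (y) x 80 mm (x), top at z = 18 mm, with a side plate out to x = -150 mm. Origin on the worktop under the middle of the 300 mm plate; y points from the lever's handle to its pivot, z up, the side plate with the clamp is at -x. Lever over x = 0: pivot at (0, 120, 80) mm, foot over (0, -65). Knob axis at (-105, -65).
- thickness_stop (a joint): Position (m) of the loose sliding stop along the base's +y, range -0.036 to 0.016; at 0 the middle step is centred under the lever's foot; starts at -0.032 to -0.019, highest step under the foot. One steel part: a block with three steps below the lever, joined to a slotted sheet under the clamp knob that has upturned lips at both ends. Slides with 1 to 2 N while the knob is slack.
- right_lip (a point): Middle of the top edge of the upturned lip at the -y end of the stop's sheet: lip 46 mm wide (x), 3 mm thick (y), top 38 mm and foot 18 mm above the worktop. It moves with the stop; pushing on its outer face moves the stop toward +y.
- left_lip (a point): The same at the +y end of the sheet, 128 mm from the other lip; pushing on its outer face moves the stop toward -y.
- middle_step (a point): Centre of the top of the middle step, 34 mm above the worktop; moves with the stop. The steps are each 22 mm long (y) and 40 mm wide (x): the lowest (26 mm above the worktop) lies at the -y side of the middle one, the highest (42 mm) at its +y side.
- clamp_knob (a joint): Angle (rad) of the clamp knob about its upright axis, growing clockwise seen from above: 0 is slack, 1.25 fully tight (end stop). Starts between 0 and 0.15; it begins to bite at about 0.6. When tight the stop cannot be pushed along.
- knob_grip (a point): On the axis of the black wing knob, mid-height of its grip, about 62 mm above the worktop. The grip is an upright bar 50 mm long, 13 mm thick, 22 mm high (51 to 73 mm above the worktop). Its long direction stands +0.625 rad (anticlockwise from above) from this point's x axis; the point turns with the knob and at knob angle 0 is aligned with the base.
- press_lever (a joint): Angle (rad) by which the sprung lever is pressed down: 0 is fully up (the bar points 0.30 rad above level), 0.30 is level with the foot on the middle step; 0.257 would be on the highest and 0.343 on the lowest step. It springs back to 0 when let go; takes about 5 to 10 N at the handle.
- handle_top (a point): Middle of the top face of the lever's wooden handle, a flat paddle 92 mm long along the lever, 40 mm wide and 18 mm thick. About 172 mm above the worktop when up, 91 mm when the foot sits on the middle step.
- foot_tip (a point): Lower end of the lever's stop foot, a bolt 10 mm thick under the lever.
- salt_shaker: Salt shaker standing by the press, 44 mm across, 90 mm high; origin at its foot. A bystander.
- sardine_tin: Flat tin with rounded corners, 63 x 105 x 26 mm; origin under its middle. A bystander.
- tomato: Tomato, 60 mm. Origin at its foot. A bystander.
- spice_a: Spice jar with a brass-coloured cap, 42 mm across, 106 mm high. Origin at its foot. A bystander.
- oil_bottle: Tall square oil bottle, 61 mm wide, 268 mm high. Origin at its foot. A bystander.
- spray: Spray bottle, 60 x 122 x 249 mm. Origin at its foot. A bystander.
- lemon: Lemon lying at the back right corner, 78 x 55 mm. Origin at its foot. A bystander.

How it is judged:
On the way, in this order (a step that is already met when the one before it is completed fails the run):
1. the middle step is under the lever's foot (value of joint thickness_stop between -0.006 and 0.006 m), for 0.2 s.
2. the clamp knob is tight with the middle step still under the foot (all of step 1 and value of joint clamp_knob above 1 rad), for 0.2 s.
3. with the stop so locked, the lever is pressed down until its foot sits on the middle step (all of step 2 and value of joint press_lever above 0.288 rad), for 0.2 s.
At the end, for the whole second after the job is handed in: The middle step is under the lever's foot (stop within 6 mm of centre), the clamp knob is tight (turned past 1.0 rad), and the lever has sprung back up (within 0.05 rad of its rest) and is still (all of step 2 and value of joint press_lever below 0.05 rad and velocity of joint press_lever between -0.05 and 0.05 rad/s); the robot touches nothing.
It fails at once if a bystander is moved more than 20 mm (distance of any of salt_shaker, sardine_tin, tomato, lemon, spice_a, oil_bottle, spray from where it was at the start of the episode above 0.02 m).
It also fails if it takes over 51 s, if anything falls off the work surface, if the arm or the gripper's body presses on something with over 40 N, if the wrist force passes 120 N, or if a joint passes its speed limit or range.

## Working session

There is one attempt and no reset: what is moved stays moved. The work goes in short steps, each a Python script; the robot and the scene stay as the last script left them, time stands still between calls to the robot, and variables do not carry over. Pictures are saved under pics/ and viewed, and the job is handed in when it is done.

```bash
mkdir -p pics; ls
python3 - <<'E'
from cell import manip
import cv2
o=manip.get_obs(); print({k:o[k] for k in('time_s','position','tcp_rot','width','contact_force')})
for n in('scene','top'):
    f=manip.grab_frame(n); cv2.imwrite(f'pics/{n}0.png',f['pixels'][:,:,::-1]); print({k:v for k,v in f.items() if k!='pixels'})
E
```

```text
pics
{'time_s': 0.0, 'position': array([ 0.20533495, -0.61588304,  0.21751536]), 'tcp_rot': array([-1.24254794e-03,  9.87076100e-01,  1.60247223e-01, -2.36474480e-04]), 'width': 0.09276419190079158, 'contact_force': array([ 0.51554875, -0.75395933, -0.15666081])}
{'fx': 413.4477058131233, 'fy': 413.4477058131233, 'cx': 257.81323511864514, 'cy': 188.87209432174117, 'origin': array([-0.07834669,  0.4623804 ,  0.89919298]), 'orientation': array([ 0.15159851, -0.42757573,  0.83534934, -0.31046476])}
{'fx': 360.67879849775926, 'fy': 360.67879849775926, 'cx': 255.61054820125267, 'cy': 190.2628725286693, 'origin': array([0.35421836, 0.07934466, 1.21439109]), 'orientation': array([-0.01595193,  0.7094513 , -0.70371958,  0.03468627])}
```

View pics/scene0.png

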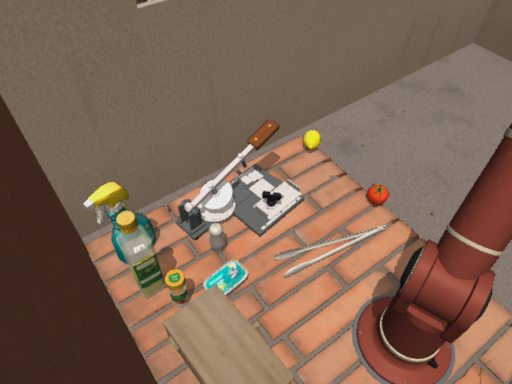

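View pics/top0.png

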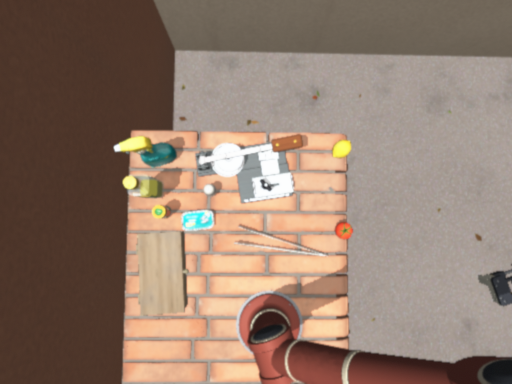

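The press lies nearly aligned with the world: pivot at left (top view ~(203,160)), handle at right (~(288,144)), knob at ~(267,185). I'll enlarge both views.

Run:
```python
import cv2
a=cv2.imread('pics/top0.png')[125:215,190:310]; cv2.imwrite('pics/topz.png',cv2.resize(a,None,fx=6.6,fy=6.6,interpolation=cv2.INTER_CUBIC))
a=cv2.imread('pics/scene0.png')[115:240,175:310]; cv2.imwrite('pics/scenez.png',cv2.resize(a,None,fx=4.8,fy=4.8,interpolation=cv2.INTER_CUBIC))
```

```text
(no output)
```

View pics/topz.png

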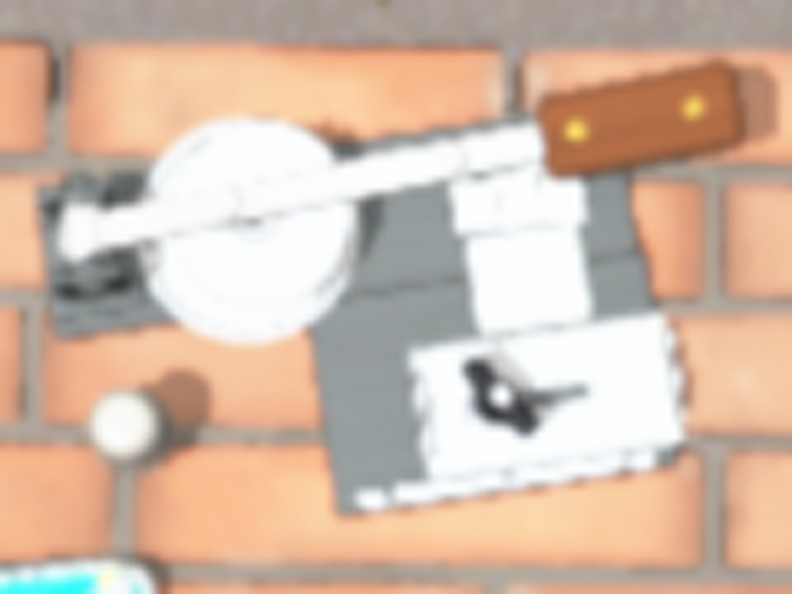

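View pics/scenez.png

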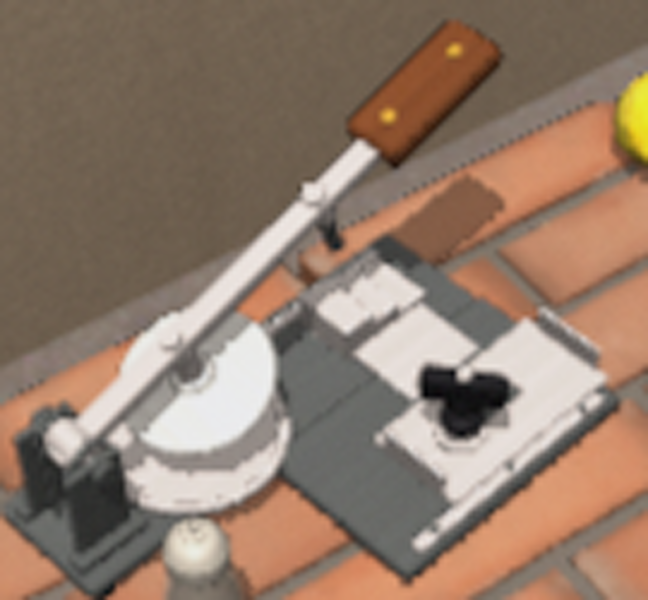

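```bash
cat > h.py <<'E'
import numpy as np, cv2
from cell import manip
from scipy.spatial.transform import Rotation as R
def rot(q): return R.from_quat([q[1],q[2],q[3],q[0]]).as_matrix()
def ray(f,u,v):
    d=rot(f['orientation'])@np.array([(u-f['cx'])/f['fx'],(v-f['cy'])/f['fy'],1.]); return np.array(f['origin']),d/np.linalg.norm(d)
def onz(f,u,v,z):
    o,d=ray(f,u,v); return o+d*(z-o[2])/d[2]
def tri(f,p,g,q):
    o1,d1=ray(f,*p);o2,d2=ray(g,*q)
    s=np.linalg.lstsq(np.c_[d1,-d2],o2-o1,rcond=None)[0]
    a=o1+s[0]*d1;b=o2+s[1]*d2; return (a+b)/2,np.linalg.norm(a-b)
def proj(f,P):
    c=rot(f['orientation']).T@(np.asarray(P)-f['origin']); return np.array([f['fx']*c[0]/c[2]+f['cx'],f['fy']*c[1]/c[2]+f['cy']])
E
python3 - <<'E'
from h import *
np.set_printoptions(precision=4,suppress=True)
t=manip.grab_frame('top'); s=manip.grab_frame('scene')
zt=lambda u,v:(190+(u+.5)/6.6-.5,125+(v+.5)/6.6-.5)
zs=lambda u,v:(175+(u+.5)/4.8-.5,115+(v+.5)/4.8-.5)
for n,p in dict(c1=(40,190),c2=(58,338),c3=(340,515),c4=(688,450),c5=(628,165)).items(): print(n,onz(t,*zt(*p),.018))
for n,p in dict(c3=(408,580),c4=(618,403),c5=(387,238),c2=(97,597)).items(): print('s',n,onz(s,*zs(*p),.018))
print('pinL',tri(t,zt(576,131),s,zs(388,117)));print('pinR',tri(t,zt(694,108),s,zs(454,50)))
# black knob blobs
for nm,f,(r0,r1,c0,c1) in (('t',t,(172,198,256,282)),('s',s,(185,212,258,285))):
    m=(f['pixels'].max(2)<60); q=np.zeros_like(m); q[r0:r1,c0:c1]=m[r0:r1,c0:c1]
    v,u=np.nonzero(q); print(nm,len(u),u.mean(),v.mean(), onz(f,u.mean(),v.mean(),.07))
print('knob tri',tri(t,zt(500,397),s,zs(463,383)))
# lips zoomed: top view
print('Llip', onz(t,*zt(413,350),.038),onz(t,*zt(425,478),.038)); print('Rlip',onz(t,*zt(668,316),.038),onz(t,*zt(686,440),.038))
print('sRlip',onz(s,*zs(540,311),.038),onz(s,*zs(607,360),.038))
print('sLlip',onz(s,*zs(378,440),.038))
print('low/mid step etc');
E
```

```text
c1 [0.5618 0.249  0.018 ]
c2 [0.4867 0.2385 0.018 ]
c3 [0.3988 0.0958 0.018 ]
c4 [ 0.433  -0.0796  0.018 ]
c5 [ 0.5782 -0.049   0.018 ]
s c3 [0.3932 0.1003 0.018 ]
s c4 [ 0.4212 -0.0694  0.018 ]
s c5 [ 0.6039 -0.038   0.018 ]
s c2 [0.4799 0.2401 0.018 ]
pinL (array([ 0.5664, -0.0103,  0.1615]), np.float64(0.00013684893771259766))
pinR (array([ 0.5742, -0.0608,  0.1784]), np.float64(0.0004954834988759572))
t 0 nan nan [nan nan nan]
s 158 271.34177215189874 197.626582278481 [0.4423 0.0276 0.07  ]
knob tri (array([0.4551, 0.0182, 0.064 ]), np.float64(0.0004112887625403722))
Llip [0.4803 0.0601 0.038 ] [0.4167 0.0537 0.038 ]
Rlip [ 0.4986 -0.0669  0.038 ] [ 0.4367 -0.0759  0.038 ]
sRlip [ 0.4892 -0.0649  0.038 ] [ 0.4377 -0.0726  0.038 ]
sLlip [0.4666 0.0674 0.038 ]
low/mid step etc<stdin>:12: RuntimeWarning: Mean of empty slice.
  ret = ret.dtype.type(ret / rcount)
```

Run:
```python
from h import *
np.set_printoptions(precision=4,suppress=True)
t=manip.grab_frame('top'); s=manip.grab_frame('scene')
zt=lambda u,v:(190+(u+.5)/6.6-.5,125+(v+.5)/6.6-.5)
zs=lambda u,v:(175+(u+.5)/4.8-.5,115+(v+.5)/4.8-.5)
B=np.array([[.04,.15],[-.04,.15],[-.04,.15],[-.15,-.15],[-.15,-.15],[-.105,-.065],[.04,-.15]])
W=np.array([onz(t,*zt(40,190),.018),onz(t,*zt(58,338),.018),onz(s,*zs(97,597),.018),onz(t,*zt(688,450),.018),onz(s,*zs(618,403),.018),[.4551,.0182,0],onz(s,*zs(387,238),.018)])[:,:2]
M,inl=cv2.estimateAffinePartial2D(B,W,method=cv2.RANSAC,ransacReprojThreshold=.012)
sc=np.hypot(M[0,0],M[1,0]); psi=np.arctan2(M[1,0],M[0,0]); print('scale',sc,'psi',psi,'o',M[:,2],inl.ravel()); print(W-(B@M[:,:2].T+M[:,2]))
for psi,o in ((psi,M[:,2]),(.155,np.array([.548,.099]))):
    tob=lambda P:np.array([[np.cos(psi),np.sin(psi)],[-np.sin(psi),np.cos(psi)]])@(P[:2]-o)
    for n,f,p,z in (('hiL',t,zt(452,205),.042),('lowR',t,zt(590,270),.018),('s hiL near',s,zs(347,334),.042),('s hi/mid near-top',s,zs(375,318),.042),
      ('Llip',t,zt(420,414),.038),('Rlip',t,zt(677,378),.038),('sRlip',s,zs(574,335),.038),('mid pins',None,np.array([.5703,-.0356]),0),('knob',None,np.array([.4551,.0182]),0)):
        print(n,tob(onz(f,*p,z) if f else p))
b=cv2.imread('pics/scene0.png')[155:225,235:310]; g=cv2.cvtColor(b,cv2.COLOR_BGR2GRAY)
print(b.max())
b=np.clip((b.astype(float)-120)*2,0,255).astype(np.uint8)
a=cv2.imread('pics/top0.png')[145:200,245:300]
a=np.clip((a.astype(float)-150)*2.4,0,255).astype(np.uint8)
cv2.imwrite('pics/z2.png',np.hstack([cv2.resize(b,(400,373),interpolation=cv2.INTER_CUBIC),cv2.resize(a,(373,373),interpolation=cv2.INTER_CUBIC)]))
```

```text
Traceback (most recent call last):
cv2.error: OpenCV(4.12.0) /io/opencv/modules/calib3d/src/ptsetreg.cpp:1108: error: (-215:Assertion failed) count >= 0 && to.checkVector(2) == count in function 'estimateAffinePartial2D'
```

Run:
```python
from h import *
np.set_printoptions(precision=4,suppress=True)
t=manip.grab_frame('top'); s=manip.grab_frame('scene')
zt=lambda u,v:(190+(u+.5)/6.6-.5,125+(v+.5)/6.6-.5)
zs=lambda u,v:(175+(u+.5)/4.8-.5,115+(v+.5)/4.8-.5)
B=np.array([[.04,.15],[-.04,.15],[-.04,.15],[-.15,-.15],[-.15,-.15],[-.105,-.065],[.04,-.15]])
W=np.ascontiguousarray(np.array([onz(t,*zt(40,190),.018),onz(t,*zt(58,338),.018),onz(s,*zs(97,597),.018),onz(t,*zt(688,450),.018),onz(s,*zs(618,403),.018),[.4551,.0182,0],onz(s,*zs(387,238),.018)])[:,:2])
M,inl=cv2.estimateAffinePartial2D(B,W,method=cv2.RANSAC,ransacReprojThreshold=.012)
sc=np.hypot(M[0,0],M[1,0]); psi=np.arctan2(M[1,0],M[0,0]); print('scale',sc,'psi',psi,'o',M[:,2],inl.ravel()); print(W-(B@M[:,:2].T+M[:,2]))
for psi,o in ((psi,M[:,2]),(.155,np.array([.548,.099]))):
    tob=lambda P:np.array([[np.cos(psi),np.sin(psi)],[-np.sin(psi),np.cos(psi)]])@(P[:2]-o)
    for n,f,p,z in (('hiL',t,zt(452,205),.042),('lowR',t,zt(590,270),.018),('s hiL near',s,zs(347,334),.042),('s hi/mid near-top',s,zs(375,318),.042),
      ('Llip',t,zt(420,414),.038),('Rlip',t,zt(677,378),.038),('sRlip',s,zs(574,335),.038),('mid pins',None,np.array([.5703,-.0356]),0),('knob',None,np.array([.4551,.0182]),0)):
        print(n,tob(onz(f,*p,z) if f else p))
b=cv2.imread('pics/scene0.png')[155:225,235:310]
b=np.clip((b.astype(float)-120)*2,0,255).astype(np.uint8)
a=cv2.imread('pics/top0.png')[145:200,245:300]
a=np.clip((a.astype(float)-150)*2.4,0,255).astype(np.uint8)
cv2.imwrite('pics/z2.png',np.hstack([cv2.resize(b,(400,373),interpolation=cv2.INTER_CUBIC),cv2.resize(a,(373,373),interpolation=cv2.INTER_CUBIC)]))
```

```text
scale 0.9788243172130363 psi 0.1533736725189149 o [0.5447 0.099 ] [1 1 1 0 1 1 1]
[[ 0.0009 -0.0012]
 [ 0.0031  0.0004]
 [-0.0036  0.0019]
 [ 0.011  -0.0111]
 [-0.0008 -0.0009]
 [ 0.0023 -0.0023]
 [-0.0019  0.002 ]]
hiL [-0.001  -0.0582]
lowR [-0.04   -0.1241]
s hiL near [-0.0169 -0.0583]
s hi/mid near-top [-0.0193 -0.0784]
Llip [-0.1016 -0.0275]
Rlip [-0.1022 -0.1567]
sRlip [-0.1061 -0.1539]
mid pins [ 0.0048 -0.137 ]
knob [-0.1009 -0.0662]
hiL [-0.0044 -0.0577]
lowR [-0.0435 -0.1235]
s hiL near [-0.0203 -0.0578]
s hi/mid near-top [-0.0227 -0.0778]
Llip [-0.105  -0.0267]
Rlip [-0.1058 -0.156 ]
sRlip [-0.1096 -0.1532]
mid pins [ 0.0013 -0.1364]
knob [-0.1043 -0.0655]
```

View pics/z2.png

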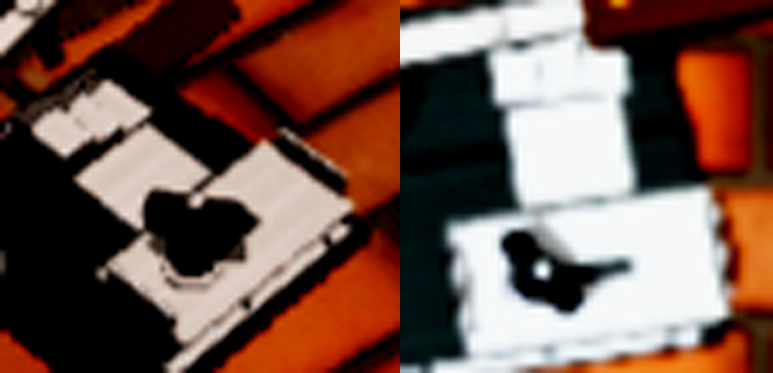

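```bash
cat >> h.py <<'E'
PSI=.155; O=np.array([.548,.099])
def w(x,y,z): c,s=np.cos(PSI),np.sin(PSI); return np.array([O[0]+c*x-s*y,O[1]+s*x+c*y,z])
def tob(P): c,s=np.cos(PSI),np.sin(PSI); d=np.array(P[:2])-O; return np.array([c*d[0]+s*d[1],-s*d[0]+c*d[1]])
def down(th,tilt=0):
    # tool x at world angle th; tilt about tool y (jaw axis): +tilt leans the body toward -tool x
    r=R.from_euler('z',th)*R.from_euler('x',np.pi)*R.from_euler('y',-tilt)
    q=r.as_quat(); return np.array([q[3],q[0],q[1],q[2]]),r.as_matrix()
E
python3 - <<'E'
from h import *
np.set_printoptions(precision=3,suppress=True)
q,m=down(.155,.3); print('tool z',m[:,2],'y',m[:,1])
for th in(.155,.155+np.pi,.155-np.pi/2): print('push',th,manip.ik(w(-.105,-.195,.026),down(th)[0]),manip.ik(w(-.105,-.195,.2),down(th)[0]))
for tilt in (0,.15,.3,.45):
  for a in(0.05,.6,1.25):
    for k in (0,np.pi):
      th=.155+.625-a
      # bar direction along tool x (jaw perpendicular)
      qq,m=down(th+k,tilt if k==0 else -tilt)
      G=w(-.105,-.065,.064); P=G+m[:,2]*.014
      print('knob',tilt,a,k>0,P,manip.ik(P,qq))
print('handle',manip.ik(w(0,-.14,.2),down(.155)[0]),manip.ik(w(0,-.15,.088),down(.155)[0]))
E
```

```text
tool z [-0.292 -0.046 -0.955] y [ 0.154 -0.988  0.   ]
push 0.155 [ 0.186  0.669 -0.005  2.072  0.008  0.401 -1.241] [ 0.262  0.389 -0.11   1.906  0.055  0.85  -1.292]
push 3.296592653589793 [ 0.541  0.73  -0.546  2.061  0.727  0.548  1.193] [ 0.751  0.5   -0.835  1.892  0.452  0.95   1.431]
push -1.4157963267948965 [-0.032  0.693  0.324  2.078 -0.494  0.444 -2.313] [-0.043  0.399  0.315  1.915 -0.161  0.852 -2.631]
knob 0 0.05 False [0.454 0.019 0.05 ] [-0.015  0.597 -0.107  2.142  0.152  0.409 -1.084]
knob 0 0.05 True [0.454 0.019 0.05 ] [ 0.605  0.9   -1.153  2.124  1.103  0.931  1.086]
knob 0 0.6 False [0.454 0.019 0.05 ] [-0.08   0.595 -0.013  2.144  0.019  0.402 -1.499]
knob 0 0.6 True [0.454 0.019 0.05 ] [ 0.286  0.655 -0.557  2.133  0.684  0.535  0.967]
knob 0 1.25 False [0.454 0.019 0.05 ] [-0.16   0.598  0.104  2.146 -0.149  0.404 -1.978]
knob 0 1.25 True [0.454 0.019 0.05 ] [ 0.211  0.632 -0.441  2.135  0.567  0.489  0.436]
knob 0.15 0.05 False [0.453 0.017 0.05 ] [-0.078  0.635 -0.098  2.048  0.246  0.602 -1.215]
knob 0.15 0.05 True [0.453 0.017 0.05 ] [ 0.53   0.943 -1.1
[... 892 characters left out ...]
8  0.793 -0.685  1.92   0.393  0.858  0.644]
knob 0.45 0.05 False [0.45  0.015 0.051] [-0.186  0.748 -0.069  1.861  0.307  0.963 -1.318]
knob 0.45 0.05 True [0.45  0.015 0.051] [ 0.395  1.066 -1.152  1.842  0.927  1.482  1.136]
knob 0.45 0.6 False [0.448 0.017 0.051] [-0.097  0.77  -0.019  1.795  0.049  1.026 -1.54 ]
knob 0.45 0.6 True [0.448 0.017 0.051] [ 0.331  0.897 -0.755  1.781  0.536  1.193  1.07 ]
knob 0.45 1.25 False [0.449 0.021 0.051] [ 0.008  0.759  0.041  1.832 -0.252  0.982 -1.81 ]
knob 0.45 1.25 True [0.449 0.021 0.051] [ 0.47   0.877 -0.732  1.817  0.33   1.024  0.708]
handle [ 0.112  0.512 -0.126  1.682  0.076  0.952 -1.458] [ 0.064  0.654 -0.025  1.793  0.024  0.696 -1.391]
```

Run:
```python
from h import *
np.set_printoptions(precision=3,suppress=True)
for tilt in (-.1,-.2,-.3):
  print('tilt',tilt,down(.155,tilt)[1][:,2])
  for a in(0.0,.6,1.3):
      qq,m=down(.155+.625-a,tilt)
      G=w(-.105,-.065,.064); P=G+m[:,2]*.014
      print(a,P,manip.ik(P,qq),manip.ik(P-m[:,2]*.07,qq))
q=down(PSI)[0]
manip.gripper_close()
manip.goto(w(-.105,-.2,.2),q)
manip.line_to(w(-.105,-.2,.028),v=.15)
b=manip.get_obs(); f0=b['contact_force']; print(b['time_s'],b['position'],f0,b['width'])
y=-.2
while y<-.15:
    y+=.002; manip.line_to(w(-.105,y,.028),v=.04); o=manip.get_obs(); d=o['contact_force']-f0
    print(round(y,4),tob(o['position']),d)
    if np.linalg.norm(d)>1: break
print(o['time_s'])
```

```text
tilt -0.1 [ 0.099  0.015 -0.995]
0.0 [0.455 0.02  0.05 ] [ 0.053  0.583 -0.14   2.2    0.04   0.287 -0.889] [ 0.175  0.45  -0.288  2.149  0.128  0.485 -0.982]
0.6 [0.456 0.019 0.05 ] [-0.089  0.574  0.01   2.225 -0.063  0.244 -1.411] [ 0.025  0.429 -0.145  2.177  0.123  0.443 -1.603]
1.3 [0.456 0.018 0.05 ] [-0.268  0.587  0.2    2.216 -0.194  0.271 -2.01 ] [-0.218  0.434  0.107  2.168  0.033  0.462 -2.242]
tilt -0.2 [ 0.196  0.031 -0.98 ]
0.0 [0.456 0.021 0.05 ] [ 0.158  0.582 -0.219  2.255 -0.106  0.17  -0.705] [ 0.274  0.437 -0.334  2.216  0.005  0.364 -0.816]
0.6 [0.457 0.019 0.05 ] [-0.077  0.563  0.003  2.305 -0.291  0.078 -1.177] [ 0.048  0.4   -0.16   2.273  0.164  0.277 -1.637]
1.3 [0.457 0.017 0.05 ] [-0.39   0.591  0.313  2.286 -0.371  0.138 -1.868] [-0.383  0.419  0.254  2.251  0.07   0.327 -2.314]
tilt -0.3 [ 0.292  0.046 -0.955]
0.0 [0.457 0.021 0.051] [ 0.308  0.602 -0.36   2.307 -0.272  0.055 -0.492] [ 0.402  0.441 -0.413  2.28  -0.187  0.251 -0.572]
0.6 [0.458 0.019 0.051] [ 0.076  0.57  -0.201  2.382  2.484  0.128  2.339] [ 0.007  0.381 -0.089  2.372  0.009  0.091 -1.47 ]
1.3 [0.458 0.017 0.051] [-0.334  0.579  0.16   2.349  1.629  0.111  2.366] [-0.612  0.437  0.482  2.335 -0.019  0.184 -2.264]
5.2 [ 0.476 -0.115  0.029] [0.453 0.478 0.317] 0.00042114336512977084
-0.198 [-0.105 -0.198] [ 0.604 -0.903 -0.396]
5.45
```

Run:
```python
from h import *
np.set_printoptions(precision=3,suppress=True)
def avg():
    return np.mean([manip.get_obs()['contact_force'] for _ in range(5)],0)
for y in np.arange(-.190,-.1505,.004):
    manip.line_to(w(-.105,y,.028),v=.06); o=manip.get_obs(); print(round(y,4),tob(o['position']),o['contact_force'])
for n in('scene','top'):
    f=manip.grab_frame(n); cv2.imwrite(f'pics/{n}1.png',f['pixels'][:,:,::-1])
print(o['time_s'])
b=cv2.imread('pics/scene1.png')[125:225,215:325]; a=cv2.imread('pics/top1.png')[135:210,225:310]
cv2.imwrite('pics/z3.png',np.hstack([cv2.resize(b,(400,364),interpolation=cv2.INTER_CUBIC),cv2.resize(a,(400,364),interpolation=cv2.INTER_CUBIC)]))
```

```text
-0.19 [-0.105 -0.189] [-0.184 -0.95  -0.69 ]
-0.186 [-0.105 -0.186] [-0.015  0.18   1.061]
-0.182 [-0.105 -0.182] [ 0.531 -0.506 -1.177]
-0.178 [-0.105 -0.178] [-0.331 -0.037 -0.992]
-0.174 [-0.105 -0.174] [-0.249 -0.15   0.069]
-0.17 [-0.105 -0.17 ] [-0.21   0.933  0.401]
-0.166 [-0.105 -0.166] [ 0.29  -0.29   0.031]
-0.162 [-0.105 -0.161] [-0.165 -0.087  0.896]
-0.158 [-0.105 -0.157] [ 0.07  -0.454  0.018]
-0.154 [-0.105 -0.153] [ 0.138 -0.294 -0.253]
7.9833
```

View pics/z3.png

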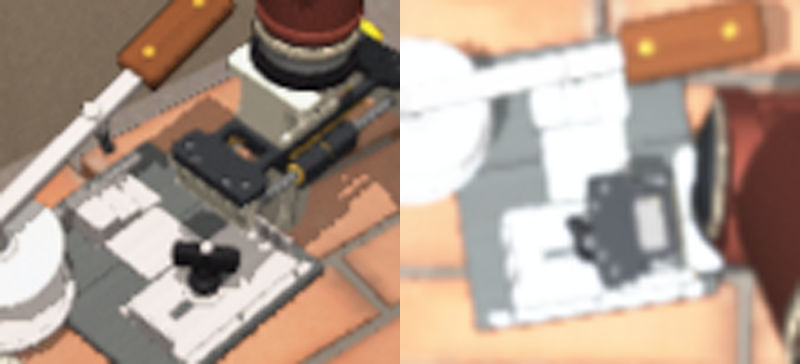

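Run:
```python
import cv2,numpy as np
o=[]
for n in('scene0','scene1'):
    b=cv2.imread(f'pics/{n}.png')[155:225,232:307]; b=np.clip((b.astype(float)-60)*1.4,0,255).astype(np.uint8)
    o.append(cv2.resize(b,(400,373),interpolation=cv2.INTER_CUBIC))
cv2.imwrite('pics/z4.png',np.hstack(o))
```

```text
(no output)
```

View pics/z4.png

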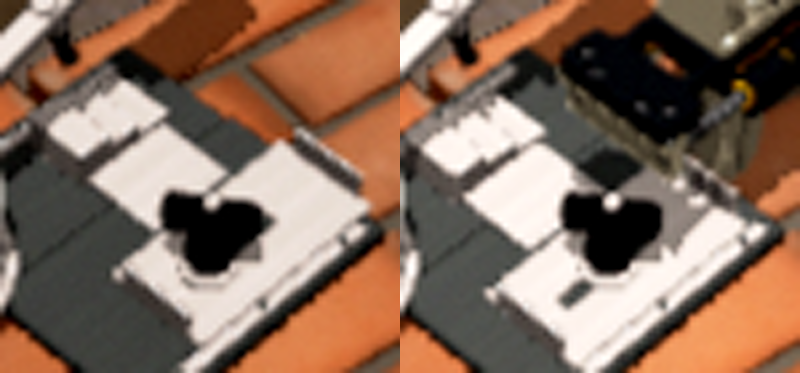

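Run:
```python
from h import *
np.set_printoptions(precision=4,suppress=True)
f=manip.grab_frame('scene')
z=lambda u,v:(232+(u+.5)/5.333-.5,155+(v+.5)/5.333-.5)
for n,a,b,h in (('lip',(118,272),(90,293),.038),('hi near L',(83,158),(52,178),.042),('conn',(95,180),(67,200),.021)):
    A=tob(onz(f,*z(*a),h));B=tob(onz(f,*z(*b),h)); print(n,A,B,B-A)
```

```text
lip [-0.0844 -0.021 ] [-0.0841 -0.0019] [0.0003 0.019 ]
hi near L [-0.0209 -0.0582] [-0.0196 -0.0374] [0.0013 0.0208]
conn [-0.023  -0.0647] [-0.0226 -0.0448] [0.0004 0.0199]
```

Run:
```python
from h import *
np.set_printoptions(precision=4,suppress=True)
manip.line_to(w(-.105,-.149,.028),v=.05); manip.hold(.1); print(tob(manip.get_obs()['position']))
f=manip.grab_frame('scene'); cv2.imwrite('pics/scene2.png',f['pixels'][:,:,::-1])
manip.line_to(w(-.105,-.17,.028),v=.15)
manip.line_to(w(-.105,-.17,.15),v=.25)
manip.ungrasp()
o=manip.get_obs(); print(o['time_s'])
f=manip.grab_frame('scene'); cv2.imwrite('pics/scene3.png',f['pixels'][:,:,::-1])
o=[]
for n in('scene1','scene3'):
    b=cv2.imread(f'pics/{n}.png')[155:225,232:307]; b=np.clip((b.astype(float)-60)*1.4,0,255).astype(np.uint8)
    o.append(cv2.resize(b,(400,373),interpolation=cv2.INTER_CUBIC))
cv2.imwrite('pics/z5.png',np.hstack(o))
```

```text
[-0.105  -0.1487]
10.9417
```

View pics/z5.png

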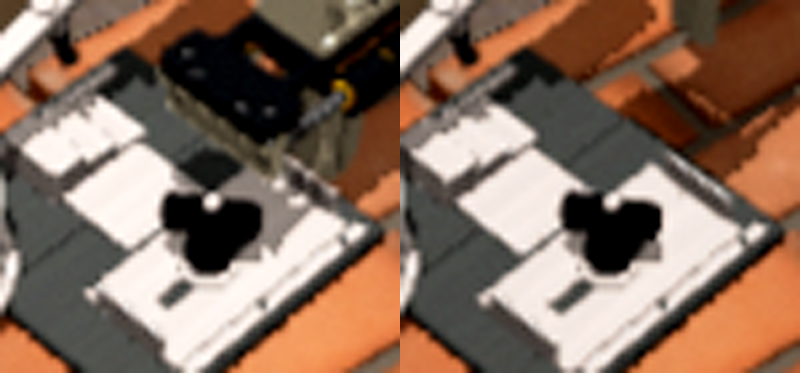

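Run:
```python
from h import *
np.set_printoptions(precision=4,suppress=True)
f=manip.grab_frame('scene'); t=manip.grab_frame('top')
z=lambda u,v:(232+(u+.5)/5.333-.5,155+(v+.5)/5.333-.5)
for n,b,h in (('lip',(79,298),.038),('hi near L',(43,183),.042),('conn',(57,206),.021),('Rlip a',(255,158),.038),('Rlip b',(335,211),.038)):
    print(n,tob(onz(f,*z(*b),h)))
a=t['pixels'][135:210,235:310,::-1]; a=np.clip((a.astype(float)-110)*1.8,0,255).astype(np.uint8); cv2.imwrite('pics/z6.png',cv2.resize(a,(600,600),interpolation=cv2.INTER_CUBIC))
```

```text
lip [-0.0826  0.0041]
hi near L [-0.0188 -0.0319]
conn [-0.0219 -0.0382]
Rlip a [-0.0806 -0.1244]
Rlip b [-0.1335 -0.1274]
```

View pics/z6.png

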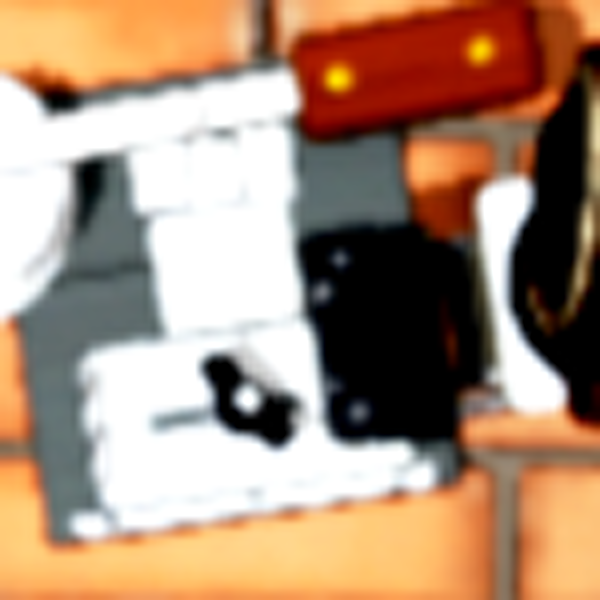

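```bash
cat >> h.py <<'E'
TL=-.15; KC=w(-.105,-.065,.063)
def kpose(a,up=0,tl=TL):
    q,m=down(PSI+.625-a,tl); return KC+m[:,2]*.013-np.array([0,0,-up]),q
E
python3 - <<'E'
from h import *
np.set_printoptions(precision=3,suppress=True)
p,q=kpose(.05,.08); manip.goto(p,q)
p,q=kpose(.05); manip.line_to(p,v=.12)
o=manip.get_obs(); print(o['time_s'],o['contact_force'])
manip.gripper_close(); o=manip.get_obs(); print(o['time_s'],o['contact_force'],o['ft_torque'],o['width'],o['joint_positions'])
for n in('scene','top'):
    f=manip.grab_frame(n); cv2.imwrite(f'pics/{n}4.png',f['pixels'][:,:,::-1])
b=cv2.imread('pics/scene4.png')[125:225,215:325]; a=cv2.imread('pics/top4.png')[135:210,225:310]
cv2.imwrite('pics/z7.png',np.hstack([cv2.resize(b,(400,364),interpolation=cv2.INTER_CUBIC),cv2.resize(a,(400,364),interpolation=cv2.INTER_CUBIC)]))
E
```

```text
12.4167 [ 0.512 -0.    -0.261]
13.6333 [ 0.131 -0.505 -1.538] [-0.254  0.033  0.099] 0.012899256905215642 [ 0.139  0.584 -0.233  2.231  0.152  0.224 -1.036]
```

View pics/z7.png

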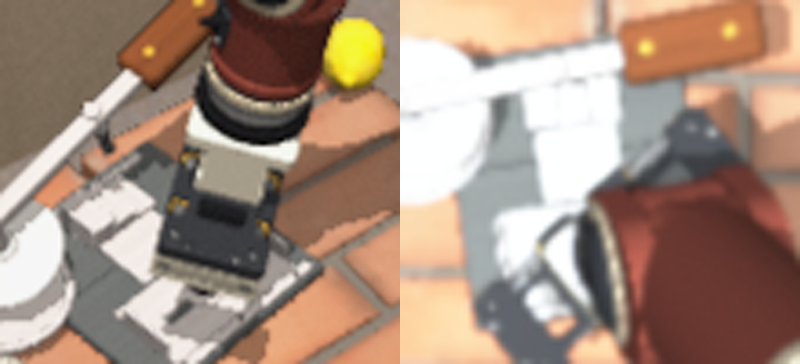

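Width 12.9 mm matches the 13 mm bar, so the knob is gripped. Next I turn it clockwise.

Run:
```python
from h import *
np.set_printoptions(precision=3,suppress=True)
for a in list(np.arange(.25,1.06,.2))+[1.12,1.18,1.22,1.25]:
    manip.goto(*kpose(a)); o=manip.get_obs()
    print(round(a,2),round(o['time_s'],2),o['contact_force'],o['ft_torque'],round(o['width'],4))
    if np.linalg.norm(o['contact_force'])>35 or abs(o['ft_torque'][2])>4: print('stop'); break
```

```text
0.25 13.99 [ 1.767 -0.587 -4.187] [-0.442 -0.146 -0.194] 0.013
0.45 14.24 [ 2.287 -0.859 -5.108] [-0.371 -0.093 -0.142] 0.0126
0.65 14.49 [ 2.432 -1.079 -9.595] [-0.351 -0.218 -0.182] 0.0126
0.85 14.74 [  3.209  -1.83  -11.033] [-0.288 -0.239 -0.188] 0.0127
1.05 14.99 [  3.883  -1.963 -11.257] [-0.195 -0.285 -0.208] 0.0127
1.12 15.24 [  4.417  -3.087 -14.031] [-0.231 -0.412 -0.006] 0.013
1.18 15.49 [  4.905  -1.887 -15.696] [-0.23  -0.491  0.047] 0.0127
1.22 15.74 [  4.573  -3.385 -15.845] [-0.225 -0.518  0.094] 0.0128
1.25 15.99 [  4.962  -2.069 -15.275] [-0.235 -0.559  0.156] 0.0125
```

Run:
```python
from h import *
np.set_printoptions(precision=3,suppress=True)
for a in (1.29,1.33,1.38):
    manip.goto(*kpose(a)); o=manip.get_obs()
    print(round(a,2),round(o['time_s'],2),o['contact_force'],o['ft_torque'],round(o['width'],4),o['joint_positions'])
    if np.linalg.norm(o['contact_force'])>35 or abs(o['ft_torque'][2])>3: print('stop'); break
```

```text
1.29 16.24 [  4.786  -3.588 -15.44 ] [-0.194 -0.557  0.42 ] 0.013 [-0.353  0.592  0.293  2.253 -0.367  0.208 -1.838]
1.33 16.49 [  5.534  -2.932 -14.921] [-0.198 -0.524  0.701] 0.013 [-0.368  0.595  0.311  2.25  -0.381  0.215 -1.864]
1.38 16.74 [  3.871  -3.41  -15.287] [-0.102 -0.455  0.687] 0.0142 [-0.388  0.598  0.334  2.247 -0.401  0.226 -1.898]
```

Run:
```python
from h import *
np.set_printoptions(precision=3,suppress=True)
manip.goto(*kpose(1.3))
manip.ungrasp()
p,q=kpose(1.3,.1); manip.line_to(p,v=.15)
p=w(-.105,-.19,.2); manip.goto(p,down(PSI)[0])
manip.gripper_close()
print(manip.get_obs()['time_s'],manip.get_obs()['contact_force'])
for n in('scene','top'):
    f=manip.grab_frame(n); cv2.imwrite(f'pics/{n}5.png',f['pixels'][:,:,::-1])
b=cv2.imread('pics/scene5.png')[155:225,232:307]; b=np.clip((b.astype(float)-60)*1.4,0,255).astype(np.uint8)
a=cv2.imread('pics/top5.png')[135:210,235:310]; a=np.clip((a.astype(float)-110)*1.8,0,255).astype(np.uint8)
cv2.imwrite('pics/z8.png',np.hstack([cv2.resize(b,(400,373),interpolation=cv2.INTER_CUBIC),cv2.resize(a,(373,373),interpolation=cv2.INTER_CUBIC)]))
```

```text
21.375 [0.308 0.122 0.504]
```

View pics/z8.png

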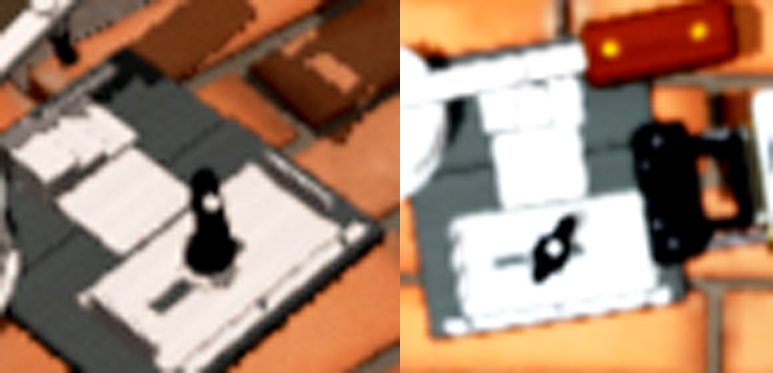

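Run:
```python
from h import *
np.set_printoptions(precision=3,suppress=True)
manip.line_to(w(-.105,-.19,.23),v=.2)
manip.goto(w(.001,-.141,.215),down(PSI)[0])
manip.line_to(w(.001,-.141,.182),v=.12); print(manip.get_obs()['time_s'])
L,h=.2758,.011
for ph in np.arange(.3,-.06,-.02):
    z=.08+L*np.sin(ph)+h*np.cos(ph); y=.12-L*np.cos(ph)+h*np.sin(ph)
    manip.line_to(w(.001,y,z),v=.06); o=manip.get_obs(); F=o['contact_force']
    print(round(ph,2),round(z,4),round(o['position'][2],4),F,round(o['time_s'],2))
    if F[2]>22: break
manip.hold(.4); o=manip.get_obs(); print(o['time_s'],o['contact_force'],o['position'])
f=manip.grab_frame('scene'); cv2.imwrite('pics/scene6.png',f['pixels'][:,:,::-1])
a=f['pixels'][115:240,175:310,::-1]; cv2.imwrite('pics/z9.png',cv2.resize(a,None,fx=4.4,fy=4.4,interpolation=cv2.INTER_CUBIC))
```

```text
22.7417
0.3 0.172 0.1725 [-0.166 -0.124  1.809] 23.06
0.28 0.1668 0.167 [0.484 0.619 3.137] 23.31
0.26 0.1615 0.1616 [-0.087 -0.322  2.96 ] 23.56
0.24 0.1562 0.1563 [-0.54  -0.559  2.977] 23.81
0.22 0.1509 0.151 [0.093 0.43  4.176] 24.06
0.2 0.1456 0.1457 [-0.2    0.409  3.43 ] 24.31
0.18 0.1402 0.1403 [-0.781  0.61   3.488] 24.56
0.16 0.1348 0.135 [0.115 1.844 5.518] 24.81
0.14 0.1294 0.1296 [-0.653  2.489  4.785] 25.06
0.12 0.1239 0.1242 [-1.272  0.648  5.317] 25.31
0.1 0.1185 0.1188 [-0.784  0.767  4.949] 25.56
0.08 0.113 0.1134 [-0.863  1.207  5.739] 25.81
0.06 0.1075 0.108 [0.253 0.291 6.538] 26.06
0.04 0.102 0.1026 [-0.584  1.571  5.798] 26.31
0.02 0.0965 0.0971 [-0.989  2.478  6.715] 26.56
-0.0 0.091 0.0917 [-1.636  1.494  7.776] 26.81
-0.02 0.0855 0.0904 [-7.872  2.395 30.562] 27.06
27.4583 [-7.236  2.698 29.922] [ 0.573 -0.055  0.09 ]
```

View pics/z9.png

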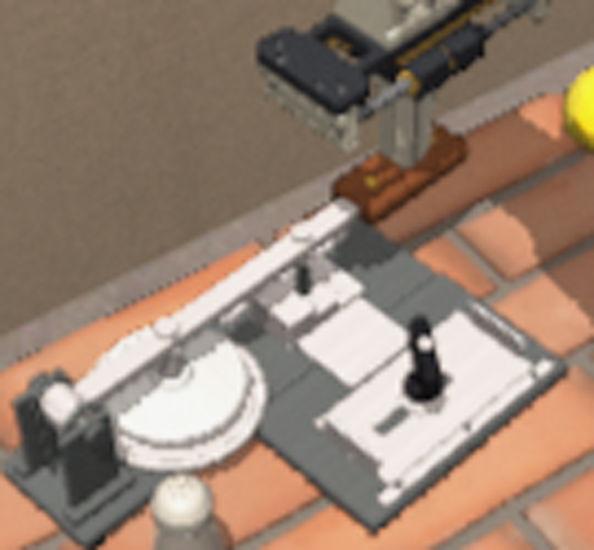

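The foot sits on the middle step (zoom ~(303,285)). Contact hardened at tip z ≈ 90–91 mm, and 91 mm is the value given for the middle step. Now I let the lever up gently.

Run:
```python
from h import *
np.set_printoptions(precision=3,suppress=True)
manip.line_to(w(.001,-.156,.092),v=.05)
manip.line_to(w(.001,-.141,.172),v=.06)
manip.line_to(w(.001,-.141,.25),v=.12)
manip.hold(1.0)
o=manip.get_obs(); print(o['time_s'],o['contact_force'],o['position'])
for n in('scene','top'):
    f=manip.grab_frame(n); cv2.imwrite(f'pics/{n}7.png',f['pixels'][:,:,::-1])
a=cv2.imread('pics/scene7.png')
b=a[155:225,232:307]
cv2.imwrite('pics/z10.png',np.hstack([cv2.resize(a[115:240,175:310],(400,370),interpolation=cv2.INTER_CUBIC),cv2.resize(b,(400,370),interpolation=cv2.INTER_CUBIC)]))
```

```text
31.1 [-0.011 -0.337  0.318] [ 0.571 -0.04   0.25 ]
```

View pics/z10.png

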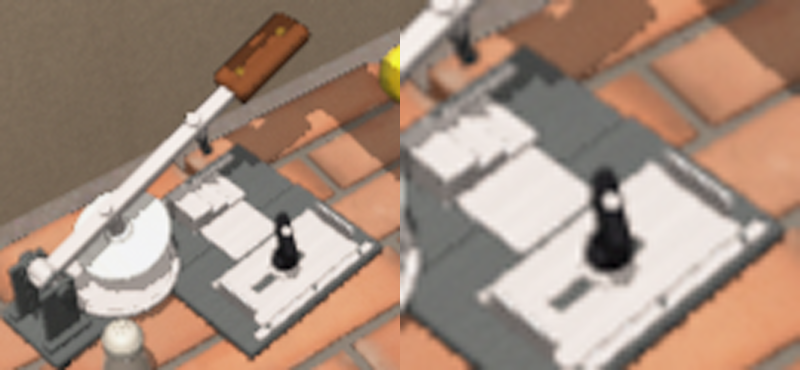

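View pics/scene7.png

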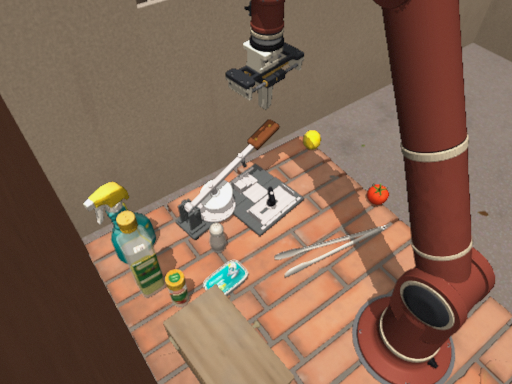

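The lever is back up, with the handle at its starting pixel (~(264,134)). The stop and knob are unchanged, the bystanders are where they were, and the gripper is clear.

```bash
python3 -c "
from cell import manip
manip.sign_off(); print(manip.get_obs()['time_s'])"
```

```text
the job is handed in; nothing more can be done
the job is handed in; nothing more can be done
```

The press is set to the middle step and clamped, and I handed the job in at about 31 s of the 51 s allowed. The system gives no verdict, so the checks below are my own.

- **Stop:** I pushed it about 25 mm toward +y by its right lip. Afterwards the edge of the highest step measured 0 mm from centre. The two lips read about +3 mm, so those measurements disagree slightly, but both are inside the 6 mm limit. The lip corner and the edge of the highest step looked unmoved in the pictures taken after clamping and after pressing.
- **Knob:** I gripped it (12.9 mm across a 13 mm bar) and turned it clockwise. The torque rose sharply past about 1.25 rad and the bar began to twist in the pads, so it reached its end stop. In the top picture the bar reads a little past 1.25 rad, well above the 1.0 rad needed.
- **Lever:** I pressed the handle until the force jumped to 30 N at 90–91 mm, against the 91 mm given for the middle step. The picture shows the foot on that step. I held it there for 0.4 s, then followed the handle back up.
- **End state:** The lever is back at its starting place in the picture. The gripper is clear with about 0 N on it, and the bystanders look unmoved. I judged the bystanders by eye, not by measurement.

One check did not work: I meant to find the first touch on the lip by force, but the signal's noise of about 1 N hid it. I used the cameras and the finger geometry to set the stop instead.

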